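# Open the bar cupboard past its hidden safety catch

### The arm

A 6-joint arm with a two-finger parallel gripper is mounted at the origin on a cart in front of the work surface, level with it; the furniture and walls round the work are solid. World frame = base frame: x ahead of the robot, y to its left, z up, the work surface at z = 0. Lengths are in m, angles in rad, forces in N, time in s.
With the tool pointing down it reaches from about 0.3 to 0.75 m from the base axis. Payload 8.5 kg.
Tool frame: the origin (TCP) lies midway between the tips of the shut fingers; the grasp point (between the pads) lies 19 mm behind it; z points along the fingers, y is the line along which they close (so a half turn about z gives the same grasp; the last joint's range is limited). The gripper opens to 88 mm and grips with 3 to 60 N. Pads are 18 mm wide; open, the fingers measure 123 mm over their backs; the gripper's body (75 mm by 187 mm) begins 45 mm behind the grasp point.
Start: joints at [1.07, 0.381, 1.297, -0, 1.464, -0.215], TCP at [0.155, 0.528, 0.199] pointing down, gripper open.
Joint ranges: [-3.11, 3.11], [-0.89, 2.33], [0.22, 2.48], [-1.42, 4.56], [0.17, 2.85], [-2.88, 2.88]. Speed limits (rad/s): [2.39, 2.39, 3.14, 3.14, 3.14, 3.14].

### API

Orientations are given as [roll, pitch, yaw] about the fixed x, y, z axes, in that order (R = Rz(yaw) Ry(pitch) Rx(roll)).
In Python, from bench import env, imaging, order gives the robot as it stands.
- The arm moves only by the tool arm_command, never from a script. Its argument "commands" is a list of rows, each an object with "grip": the finger opening in m, from 0 to 0.0881; "slide": the shift along the tool's x, y, z in m, a list of three; "angular": the turn, a rotation vector about the tool's x, y, z in rad, a list of three. A call has 1 to 10 rows; each row shifts and turns the commanded pose from where the row before left it, along the tool's axes as they then stand; what a row does not reach is not made up. A row lasts 1/10 s, in which the tool goes at most 50 mm and 8.59 degrees, less where a joint would pass 70% of its speed; a pose out of reach is approached as far as the arm can. A call with a gripper value outside its range is refused whole. The fingers move at their own pace and stop on an object; "newtons" is the grip in N (left out, the last holds). Time passes only in rows, so rows that do not move let the fingers close. It gives the time, the measured TCP pose, the force, the opening and the grip force at its end, in the units of the state.
- env.sense(): the state, without advancing time (a new reading comes with each control period).
- imaging.get_image(name): name is "scene" or "top" or "wrist"; returns the picture (480x640x3 uint8, red, green, blue); there is no depth.
- imaging.camera_model(name): a dict with "fx", "fy", "cx", "cy" (pixels), "rvec" (rotation vector, rad) and "tvec" (3), from world to camera coordinates, as OpenCV has them; the wrist camera has in their place "tool_from_camera" (4x4, takes a point from camera to tool coordinates, whose origin is the TCP and whose axes are the flange's). Camera axes: x right, y down, z forward; pixel columns grow to the right and rows downward; lengths in m; the calibration is good to about 2 mm. A picture is of the moment at which its call begins: read the wrist's pose just before it. camera_model takes no time and is no camera call.
- order.job_done(): hands the job in; it is judged then, once.
The state is a dict: "clock": time; "qpos": joint angles; "qvel": joint speeds; "effort": joint torques, N m; "eef_pos": TCP position; "orientation": TCP orientation; "contact_force": force on the tool from outside, world axes, zero at the start; "torque": the same for the moment, N m; "opening": finger opening in m; "gripper_force": force on a finger pad.
Only numpy, scipy, OpenCV 4.12 (cv2) and the standard library are available. Lean on these libraries where they do the work, as an engineer would, in place of code of your own. Each camera call takes 0.05 s, during which the arm holds its last target. There are 200 camera calls.

### The job

Open the small cupboard on the freezer. First move the green-and-white food tin with the gold top that stands in front of it, upright, right out of the path of the door, so that the door will not touch it. Then reach through the gap behind the door's top edge, press the orange safety catch down and keep it down while you swing the door open until it stands roughly square to the cupboard; leave the tin standing and everything else in and around the cupboard where it is.

Things in the scene. Friction and masses are not known exactly. Their poses are not given: they have to be found in the camera images.
- cupboard: fixed wooden cupboard, 140 mm deep (x), 200 wide (y), 180 tall (z). Origin: centre of its underside, on the work surface; x points from front to back, y to the left as the robot sees it, z up. The whole front is the door, hinged on the left (+y). Front edge of its top board at x = -0.070 here
- door (a joint): door angle, rad: 0 shut, 1.57 square, stop 1.75; the free right edge swings to the robot. Starts ajar (0.33 to 0.37), light friction, stays where left. The catch stops it at about 0.41 unless held down; past about 0.53 the catch has passed and may be let go
- door_hinge (a point): on the upright hinge axis at the door's top edge (180 mm up). Frame turns with the door: -y along the door to its free edge, +x from the inner face to the inside, z up. Grey panel 188 mm long from the axis, 14 mm thick (inner face x = 0, outer x = -0.014, flat steel edge pull to x = -0.019), 10 to 180 mm over the surface
- door_corner (a point): upper corner of the door's inner face at its free edge (188 mm from the hinge axis, 180 mm over the surface)
- catch_pad (a point): where to press, on top of the orange catch: 140 mm from the hinge axis, 20 mm behind the door's inner face, 28 mm below the top edges (152 mm up at rest). The catch is a flat tongue on the door, 40 mm wide, 78 mm long into the cupboard, its pin hooked behind a tab there. With the door ajar 45 to 55 mm of it lie open from above, before the cupboard's top
- catch (a joint): how far the catch is pressed straight down, m: 0 at rest, at most 0.014; sprung (about 3 N at first, 7 N fully down). The door passes when it is down by 0.010 or more
- tin_mid (a point): loose food tin, green-and-white label, gold top, 57 mm across, 72 mm tall, 0.18 kg: its centre, half-way up (36 mm over the surface). It starts standing in the sweep of the door
- jar: loose bystander, the glass honey jar (71 mm wide, 110 mm tall); origin under its centre. To be left alone
- mug: loose bystander, the green and white mug (65 mm wide, 55 mm tall) on the freezer lid to the left; origin under its centre. To be left alone
- caddy: loose bystander, the bamboo box with sugar sticks (60 by 68 mm, 92 mm tall); origin under its centre. To be left alone
- kitchen_timer: loose bystander, the red and white kitchen timer (62 mm wide, 38 mm tall) standing on top of the cupboard, towards its back; origin under its centre. To be left alone
- flask: loose, standing inside the cupboard behind the door: the small black flask (57 mm wide, 74 mm tall); origin under its centre. To be left alone
- spice: loose, standing inside the cupboard behind the door: the spice jar with a gold lid (42 mm wide, 106 mm tall); origin under its centre. To be left alone
Mind the look-alikes: they are no part of the job. Leave any purple look-alike of the part that bears tin_mid alone.

How it is judged:
By the outcome, as a careful person would: the job done as asked, in the order asked, and still so for the second after the job is handed in, with the robot touching nothing.
It also fails if it takes over 54 s, if anything falls off the work surface, if the arm or the gripper's body presses on something with over 40 N, if the wrist force passes 120 N, or if a joint passes its speed limit or range.

## Working session

There is one attempt and no reset: what is moved stays moved. The work goes in short steps, Python scripts to look and compute and a tool call to move; the robot and the scene stay as the last step left them, time stands still between calls to the robot, and variables do not carry over. Pictures are saved under pics/ and viewed, at most 10 in all, crops included, and the job is handed in when it is done.

Besides the shell and the picture viewer there is one more tool, called after "Request:" as name(argument=value, ...) on one line, values as JSON. arm_command: Moves the arm, as the interface text tells. Its arguments: {"type":"object","properties":{"commands":{"type":"array","items":{"type":"object","properties":{"grip":{"type":"number"},"slide":{"type":"array","items":{"type":"number"}},"angular":{"type":"array","items":{"type":"number"}}}}},"newtons":{"type":"number"}},"required":["commands"]}

```bash
ls; mkdir -p pics; python3 - <<'E'
from bench import env, imaging, order
import cv2
print(env.sense())
for n in("scene","top"):
    print(n,imaging.camera_model(n)); cv2.imwrite(f"pics/{n}0.png",imaging.get_image(n)[:,:,::-1])
print(imaging.camera_model("wrist"))
E
```

```text
pics
{'clock': 0.0, 'qpos': array([ 1.06971505e+00,  3.81185587e-01,  1.29824965e+00,  2.06900726e-05,
        1.46361155e+00, -2.15284094e-01]), 'qvel': array([ 0.00060315, -0.00175464,  0.0001182 , -0.00020127,  0.00074324,
       -0.00053982]), 'effort': array([-5.40150495e-05, -4.37937820e+01, -2.24559385e+01,  7.13418354e-02,
        3.52440134e-02, -9.47821218e-05]), 'eef_pos': array([0.1548794 , 0.52739107, 0.19864716]), 'orientation': array([-3.14017648e+00, -3.30732157e-04,  2.85579301e+00]), 'contact_force': array([-0.79195081,  0.12571007, -0.35791295]), 'torque': array([-0.00726225,  0.01862124,  0.07272473]), 'gripper_force': 0.0, 'opening': 0.0875997623241902}
scene {'fx': 473.05626693556934, 'fy': 473.05626693556934, 'cx': 320.16769533483193, 'cy': 233.91531668516305, 'rvec': array([ 2.27344219, -0.872127  ,  0.32856494]), 'tvec': array([-0.38803272,  0.46068021,  0.62780005])}
top {'fx': 609.8994545817275, 'fy': 609.8994545817275, 'cx': 318.481386561025, 'cy': 229.00685038877037, 'rvec': array([ 1.91079012, -2.05104852,  0.48004757]), 'tvec': array([0.14849415, 0.59314013, 0.98035667])}
{'fx': 430.6138098336336, 'fy': 430.6138098336336, 'cx': 314.8270503571261, 'cy': 241.91855662382878, 'tool_from_camera': array([[-7.71925606e-05, -9.47420859e-01, -3.19990171e-01,
         8.45278979e-02],
       [ 9.99999471e-01,  2.55199288e-04, -9.96823270e-04,
         3.94706367e-04],
       [ 1.02607242e-03, -3.19990078e-01,  9.47420338e-01,
        -1.86118967e-01],
       [ 0.00000000e+00,  0.00000000e+00,  0.00000000e+00,
         1.00000000e+00]])}
```

View pics/scene0.png

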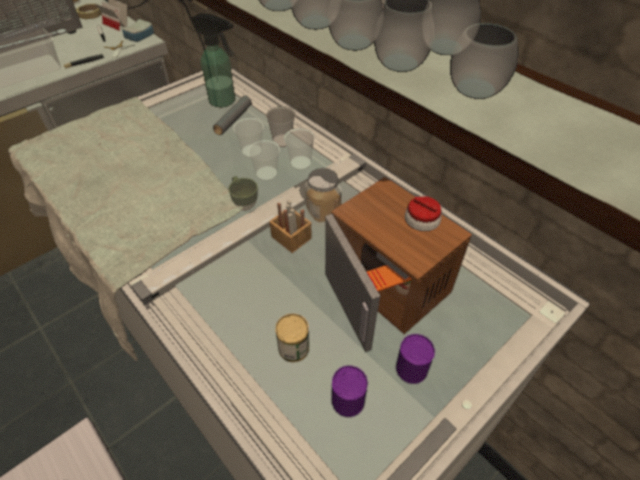

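View pics/top0.png

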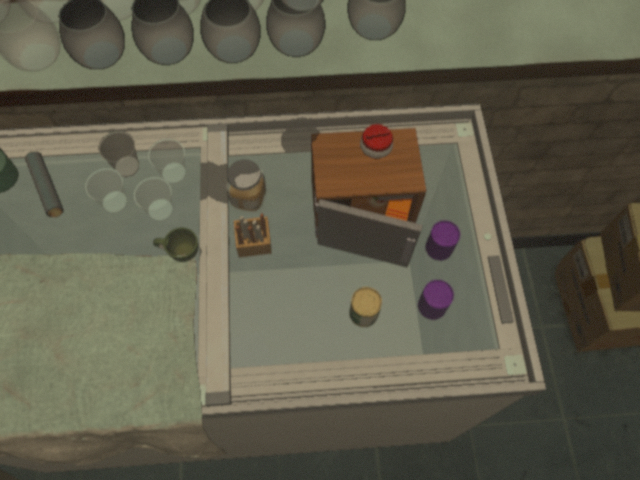

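The tin with the gold top is at scene (292,330), top (366,302). The look-alikes at top (446,233) and (437,292) are purple all over, so the first is the one meant. I'll confirm that in an enlarged crop, which also covers the cupboard edges.

```bash
cat > h.py <<'E'
import numpy as np, cv2
from bench import env, imaging, order
from scipy.spatial.transform import Rotation as Ro
def ray(n,uv):
    m=imaging.camera_model(n)
    d=np.array([(uv[0]-m['cx'])/m['fx'],(uv[1]-m['cy'])/m['fy'],1.])
    if n=='wrist':
        s=env.sense();T=np.eye(4);T[:3,:3]=Ro.from_euler('xyz',s['orientation']).as_matrix();T[:3,3]=s['eef_pos']
        M=T@m['tool_from_camera'];return M[:3,3],M[:3,:3]@d
    R=cv2.Rodrigues(m['rvec'])[0];return -R.T@m['tvec'],R.T@d
def at(n,uv,z):
    c,d=ray(n,uv);return c+d*(z-c[2])/d[2]
def proj(n,p):
    m=imaging.camera_model(n);K=np.array([[m['fx'],0,m['cx']],[0,m['fy'],m['cy']],[0,0,1]])
    return cv2.projectPoints(np.array(p,float).reshape(-1,3),m['rvec'],m['tvec'],K,None)[0].reshape(-1,2)
E
python3 - <<'E'
import cv2
a=cv2.imread('pics/top0.png')[115:345,225:485]
cv2.imwrite('pics/c1.png',cv2.resize(a,None,fx=3,fy=2.6,interpolation=cv2.INTER_CUBIC)[:600] if 0 else cv2.resize(a,(676,598),interpolation=cv2.INTER_CUBIC))
b=cv2.imread('pics/scene0.png')[170:420,230:490]
cv2.imwrite('pics/c2.png',cv2.resize(b,(624,600),interpolation=cv2.INTER_CUBIC))
E
```

```text
(no output)
```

View pics/c1.png

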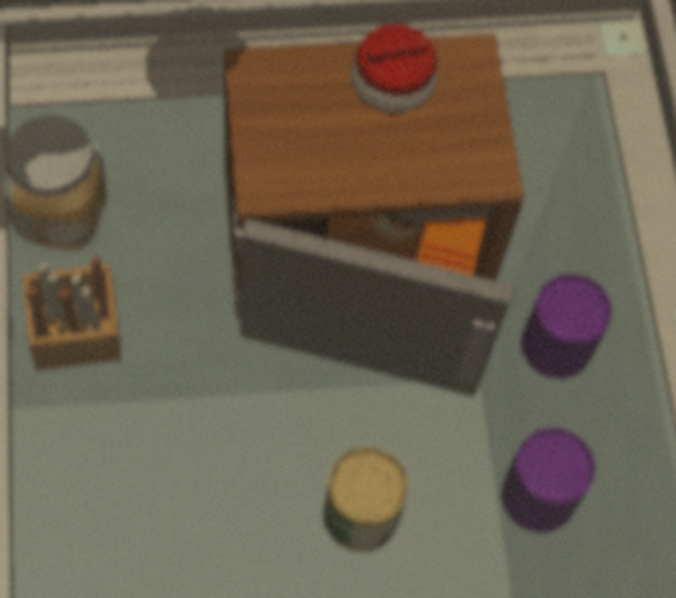

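View pics/c2.png

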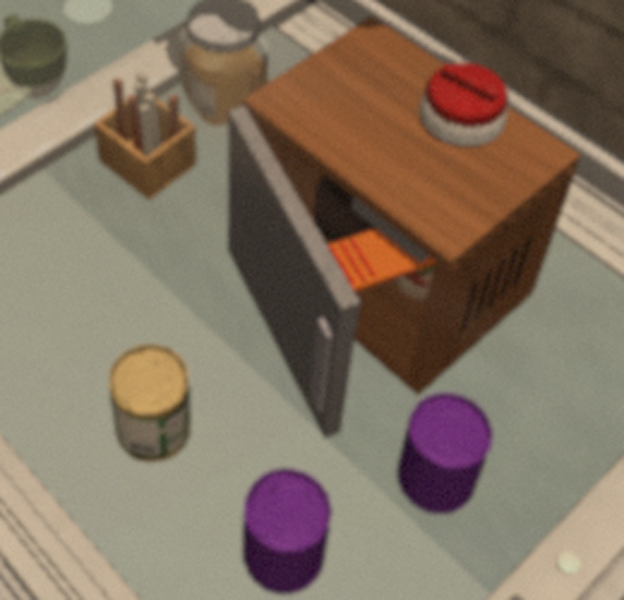

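The crop confirms it. The tin has a gold lid and a green/white label (c1 (367,486), c2 (150,381)), and the two look-alikes are all purple. The orange catch shows behind the door top at c1 (450,245).

```bash
python3 - <<'E'
from h import *
np.set_printoptions(precision=4,suppress=True)
A=lambda u,v:(225+u/2.6,115+v/2.6)
B=lambda u,v:(230+u/2.4,170+v/2.4)
for n,a,b,z in [("tin",(367,486),(150,381),.072),("FL",(238,212),(247,100),.18),("FR",(520,193),(455,262),.18),("BL",(225,50),(372,25),.18),("BR",(497,37),(578,158),.18),("corner",(508,288),(357,297),.18),("purpA",(571,311),(449,432),.072),("purpB",(554,466),(287,511),.072)]:
    print(n,at('top',A(*a),z),at('scene',B(*b),z))
print(at('top',A(450,262),.152),at('scene',B(375,260),.152))
print("caddy",at('top',A(70,280),.092)," box front-right bottom",at('top',A(120,357),0))
print("freezer floor left front edges",at('top',(228,365),0),at('top',(415,355),0),at('top',(497,345),0),at('top',(465,150),0))
E
```

```text
tin [0.478  0.0267 0.072 ] [0.48   0.0237 0.072 ]
FL [0.6452 0.107  0.18  ] [0.6459 0.1044 0.18  ]
FR [ 0.647  -0.0897  0.18  ] [ 0.6454 -0.0936  0.18  ]
BL [0.7796 0.1068 0.18  ] [0.7745 0.0992 0.18  ]
BR [ 0.7779 -0.0924  0.18  ] [ 0.7786 -0.0926  0.18  ]
corner [ 0.5746 -0.0706  0.18  ] [ 0.5785 -0.0701  0.18  ]
purpA [ 0.6038 -0.1399  0.072 ] [ 0.6058 -0.1429  0.072 ]
purpB [ 0.4836 -0.1079  0.072 ] [ 0.4847 -0.1096  0.072 ]
[ 0.6108 -0.0395  0.152 ] [ 0.6257 -0.0456  0.152 ]
caddy [0.6449 0.2304 0.092 ]  box front-right bottom [0.6212 0.2    0.    ]
freezer floor left front edges [0.397  0.2895 0.    ] [ 0.391  -0.0626  0.    ] [ 0.3991 -0.2215  0.    ] [ 0.8392 -0.2387  0.    ]
```

Request:
arm_command(commands=[{"angular": [0, 0, -0.143], "slide": [0, 0, 0], "grip": 0.088}, {"angular": [0, 0, -0.143], "slide": [0, 0, 0]}, {"slide": [-0.025, -0.0387, 0]}, {"slide": [-0.025, -0.0387, 0]}, {"slide": [-0.025, -0.0387, 0]}, {"slide": [-0.025, -0.0387, 0]}, {"slide": [-0.025, -0.0387, 0]}, {"slide": [-0.025, -0.0387, 0]}, {"slide": [-0.025, -0.0387, 0]}, {"slide": [-0.025, -0.0387, 0]}])

```text
invalid input
```

Request:
arm_command(commands=[{"slide": [-0.025, -0.0387, 0]}, {"slide": [-0.025, -0.0387, 0]}, {"slide": [-0.025, -0.0387, 0]}, {"slide": [-0.025, -0.0387, 0]}, {"slide": [-0.025, -0.0387, 0]}, {"slide": [0, 0, 0.04]}, {"slide": [0, 0, 0.03]}, {"slide": [0, 0, 0]}, {"slide": [0, 0, 0]}])

```text
invalid input
```

Request:
arm_command(commands=[{"grip": 0.088, "slide": [0, 0, 0], "angular": [0, 0, -0.143]}, {"grip": 0.088, "slide": [0, 0, 0], "angular": [0, 0, -0.143]}, {"grip": 0.088, "slide": [-0.025, -0.0387, 0], "angular": [0, 0, 0]}, {"grip": 0.088, "slide": [-0.025, -0.0387, 0], "angular": [0, 0, 0]}, {"grip": 0.088, "slide": [-0.025, -0.0387, 0], "angular": [0, 0, 0]}, {"grip": 0.088, "slide": [-0.025, -0.0387, 0], "angular": [0, 0, 0]}, {"grip": 0.088, "slide": [-0.025, -0.0387, 0], "angular": [0, 0, 0]}, {"grip": 0.088, "slide": [-0.025, -0.0387, 0], "angular": [0, 0, 0]}, {"grip": 0.088, "slide": [-0.025, -0.0387, 0], "angular": [0, 0, 0]}, {"grip": 0.088, "slide": [-0.025, -0.0387, 0], "angular": [0, 0, 0]}], newtons=20)

```text
clock: 1.1
eef_pos: [0.3556, 0.2164, 0.1992]
orientation: [-3.142, -0.0, -3.141]
contact_force: [2.2, 0.4, 0.2]
opening: 0.088
gripper_force: 0.0
```

Request:
arm_command(commands=[{"grip": 0.088, "slide": [-0.0245, -0.038, 0], "angular": [0, 0, 0]}, {"grip": 0.088, "slide": [-0.0245, -0.038, 0], "angular": [0, 0, 0]}, {"grip": 0.088, "slide": [-0.0245, -0.038, 0], "angular": [0, 0, 0]}, {"grip": 0.088, "slide": [-0.0245, -0.038, 0], "angular": [0, 0, 0]}, {"grip": 0.088, "slide": [-0.0245, -0.038, 0], "angular": [0, 0, 0]}, {"grip": 0.088, "slide": [0, 0, 0.045], "angular": [0, 0, 0]}, {"grip": 0.088, "slide": [0, 0, 0.03], "angular": [0, 0, 0]}, {"grip": 0.088, "slide": [0, 0, 0], "angular": [0, 0, 0]}])

```text
clock: 1.9
eef_pos: [0.4755, 0.0282, 0.121]
orientation: [3.14, -0.008, 3.141]
contact_force: [-0.2, 0.1, 0.6]
opening: 0.0881
gripper_force: 0.0
```

```bash
python3 - <<'E'
from h import *
s=env.sense();print(s['eef_pos'],s['orientation'])
cv2.imwrite('pics/w1.png',imaging.get_image('wrist')[:,:,::-1])
E
```

```text
[0.47549185 0.02818472 0.12104176] [ 3.14007698 -0.00787373  3.14097523]
```

View pics/w1.png

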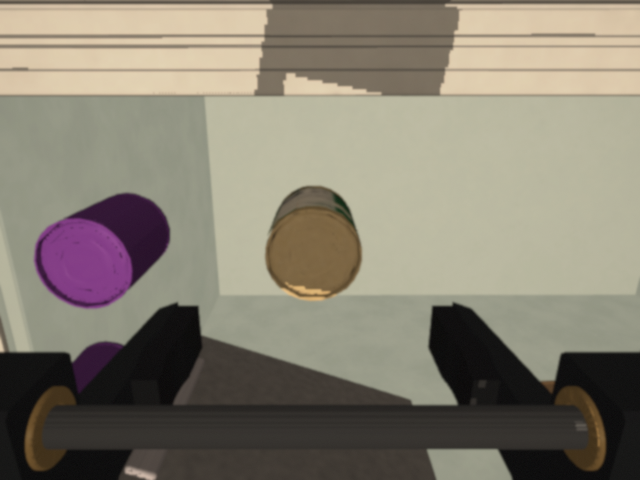

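The tin top is at wrist pixel (313,253), between the fingers.

```bash
python3 - <<'E'
from h import *
s=env.sense();print(s['eef_pos'],s['orientation'])
print(at('wrist',(313,253),.072), at('wrist',(150,480),0.14))
E
```

```text
[0.47688329 0.02819323 0.12343631] [ 3.1409246  -0.00360726 -3.14157865]
[0.47934208 0.02756931 0.072     ] [ 0.57774849 -0.0553893   0.14      ]
```

Request:
arm_command(commands=[{"grip": 0.088, "slide": [-0.002, 0, 0.04], "angular": [0, 0, 0]}, {"grip": 0.088, "slide": [0, 0, 0.04], "angular": [0, 0, 0]}, {"grip": 0.088, "slide": [0, 0, 0.018], "angular": [0, 0, 0]}, {"grip": 0.088, "slide": [0, 0, 0], "angular": [0, 0, 0]}, {"grip": 0.05, "slide": [0, 0, 0], "angular": [0, 0, 0]}, {"grip": 0.05, "slide": [0, 0, 0], "angular": [0, 0, 0]}, {"grip": 0.05, "slide": [0, 0, 0], "angular": [0, 0, 0]}, {"grip": 0.05, "slide": [0, 0, 0], "angular": [0, 0, 0]}, {"grip": 0.05, "slide": [0, 0, 0], "angular": [0, 0, 0]}])

```text
clock: 2.85
eef_pos: [0.4802, 0.028, 0.027]
orientation: [-3.141, 0.002, -3.141]
contact_force: [-0.6, -1.0, 5.8]
opening: 0.0563
gripper_force: 20.0
```

Request:
arm_command(commands=[{"grip": 0.05, "slide": [0, 0, -0.02], "angular": [0, 0, 0]}, {"grip": 0.05, "slide": [0, 0, -0.03], "angular": [0, 0, 0]}, {"grip": 0.05, "slide": [0.005, 0.02, 0], "angular": [0, 0, 0]}, {"grip": 0.05, "slide": [0.006, 0.034, 0], "angular": [0, 0, 0]}, {"grip": 0.05, "slide": [0.006, 0.034, 0], "angular": [0, 0, 0]}, {"grip": 0.05, "slide": [0.006, 0.034, 0], "angular": [0, 0, 0]}, {"grip": 0.05, "slide": [0.006, 0.034, 0], "angular": [0, 0, 0]}, {"grip": 0.05, "slide": [0.006, 0.016, 0], "angular": [0, 0, 0]}, {"grip": 0.05, "slide": [0, 0, 0], "angular": [0, 0, 0]}, {"grip": 0.05, "slide": [0, 0, 0], "angular": [0, 0, 0]}])

```text
clock: 3.85
eef_pos: [0.4445, 0.1999, 0.0762]
orientation: [-3.141, -0.0, -3.141]
contact_force: [0.2, 0.6, -3.0]
opening: 0.0566
gripper_force: 20.0
```

Request:
arm_command(commands=[{"grip": 0.05, "slide": [0, 0, 0.02], "angular": [0, 0, 0]}, {"grip": 0.05, "slide": [0, 0, 0.017], "angular": [0, 0, 0]}, {"grip": 0.05, "slide": [0, 0, 0.007], "angular": [0, 0, 0]}, {"grip": 0.05, "slide": [0, 0, 0.003], "angular": [0, 0, 0]}, {"grip": 0.05, "slide": [0, 0, 0.002], "angular": [0, 0, 0]}, {"grip": 0.05, "slide": [0, 0, 0], "angular": [0, 0, 0]}, {"grip": 0.05, "slide": [0, 0, 0], "angular": [0, 0, 0]}])

```text
clock: 4.55
eef_pos: [0.4449, 0.2001, 0.0277]
orientation: [3.141, 0.001, -3.141]
contact_force: [0.2, 0.9, -1.8]
opening: 0.0559
gripper_force: 20.0
```

Request:
arm_command(commands=[{"grip": 0.05, "slide": [0, 0, 0.001], "angular": [0, 0, 0]}, {"grip": 0.05, "slide": [0, 0, 0.001], "angular": [0, 0, 0]}, {"grip": 0.05, "slide": [0, 0, 0], "angular": [0, 0, 0]}, {"grip": 0.05, "slide": [0, 0, 0], "angular": [0, 0, 0]}])

```text
clock: 4.95
eef_pos: [0.4454, 0.2, 0.0268]
orientation: [-3.141, 0.003, -3.141]
contact_force: [-2.8, -3.6, 13.4]
opening: 0.056
gripper_force: 20.0
```

Request:
arm_command(commands=[{"grip": 0.05, "slide": [0, 0, -0.001], "angular": [0, 0, 0]}, {"grip": 0.088, "slide": [0, 0, 0], "angular": [0, 0, 0]}, {"grip": 0.088, "slide": [0, 0, 0], "angular": [0, 0, 0]}, {"grip": 0.088, "slide": [0, 0, 0], "angular": [0, 0, 0]}, {"grip": 0.088, "slide": [0, 0, -0.03], "angular": [0, 0, 0]}, {"grip": 0.088, "slide": [0, 0, -0.045], "angular": [0, 0, 0]}, {"grip": 0.088, "slide": [0, 0, -0.045], "angular": [0, 0, 0]}, {"grip": 0.088, "slide": [0, 0, -0.045], "angular": [0, 0, 0]}, {"grip": 0.088, "slide": [0, 0, -0.045], "angular": [0, 0, 0]}, {"grip": 0.04, "slide": [0, 0, 0], "angular": [0, 0, 0]}])

```text
clock: 5.95
eef_pos: [0.4466, 0.2006, 0.2416]
orientation: [3.14, 0.011, -3.141]
contact_force: [0.3, 1.2, -0.3]
opening: 0.0822
gripper_force: 0.0
```

```bash
python3 - <<'E'
from h import *
s=env.sense();print(s['eef_pos'],s['orientation'])
cv2.imwrite('pics/w2.png',imaging.get_image('wrist')[:,:,::-1])
E
```

```text
[0.44661141 0.20062284 0.24164787] [ 3.13966168  0.01057879 -3.1411361 ]
```

View pics/w2.png

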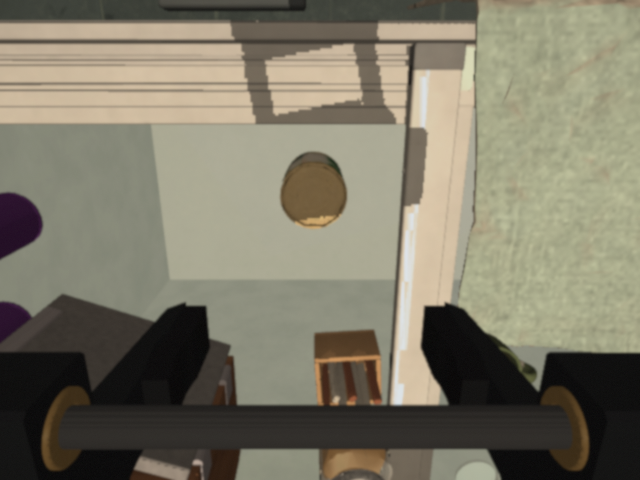

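The tin stands upright, clear of the door's sweep, at wrist (313,190). Next I'll close the fingers and go above the catch.

Request:
arm_command(commands=[{"grip": 0.0, "slide": [-0.02, -0.03, 0], "angular": [0, 0, 0]}, {"grip": 0.0, "slide": [-0.024, -0.034, 0], "angular": [0, 0, 0]}, {"grip": 0.0, "slide": [-0.024, -0.034, 0], "angular": [0, 0, 0]}, {"grip": 0.0, "slide": [-0.024, -0.034, 0], "angular": [0, 0, 0]}, {"grip": 0.0, "slide": [-0.024, -0.034, 0], "angular": [0, 0, 0]}, {"grip": 0.0, "slide": [-0.024, -0.034, 0], "angular": [0, 0, 0]}, {"grip": 0.0, "slide": [-0.024, -0.033, 0], "angular": [0, 0, 0]}, {"grip": 0.0, "slide": [0, 0, 0], "angular": [0, 0, 0.117]}, {"grip": 0.0, "slide": [0, 0, 0], "angular": [0, 0, 0.117]}, {"grip": 0.0, "slide": [0, 0, 0], "angular": [0, 0, 0.116]}])

```text
clock: 7.0
eef_pos: [0.6083, -0.0331, 0.2338]
orientation: [-3.141, -0.004, 2.786]
contact_force: [0.9, 0.3, -0.3]
opening: 0.0004
gripper_force: 0.0
```

Request:
arm_command(commands=[{"grip": 0.0, "slide": [0, 0, 0.01], "angular": [0, 0, 0]}, {"grip": 0.0, "slide": [0, 0, 0], "angular": [0, 0, 0]}, {"grip": 0.0, "slide": [0, 0, 0], "angular": [0, 0, 0]}, {"grip": 0.0, "slide": [0, 0, 0], "angular": [0, 0, 0]}])

```text
clock: 7.4
eef_pos: [0.6086, -0.0328, 0.226]
orientation: [-3.142, -0.0, 2.793]
contact_force: [0.5, 0.2, 1.0]
opening: 0.0005
gripper_force: 0.0
```

```bash
python3 - <<'E'
from h import *
s=env.sense();print(s['eef_pos'],s['orientation'])
w=imaging.get_image('wrist');t=imaging.get_image('top')[150:290,290:450]
im=np.zeros((480,800,3),np.uint8)
im[:,:400]=cv2.resize(w[240:480,180:380][:, :],(400,480)); im[:350,400:]=cv2.resize(t,(400,350),interpolation=cv2.INTER_CUBIC)
cv2.imwrite('pics/w3.png',im[:,:,::-1]); cv2.imwrite('pics/w3full.png',w[:,:,::-1])
E
```

```text
[ 0.60864177 -0.03278255  0.22602383] [-3.14155484e+00 -2.91580477e-04  2.79321992e+00]
```

View pics/w3full.png

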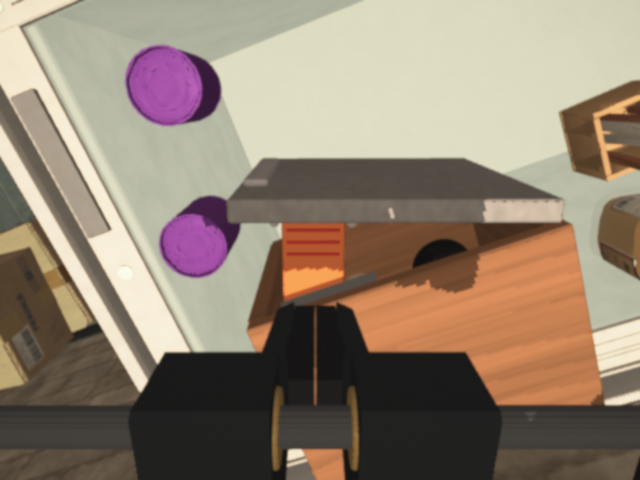

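The door's top edge is level in the picture, so the yaw matches. The inner edge is at row 221, from column 229 to 562, and the catch is centred at about column 313, right under the fingers.

```bash
python3 - <<'E'
from h import *
s=env.sense();R=Ro.from_euler('xyz',s['orientation'])
for n,uv,z in[("corner",(229,221),.18),("hinge",(562,221),.18),("catchL",(282,240),.152),("catchR",(344,240),.152),("cupedge",(377,276),.18),("cupR",(250,328),.18),("cupL",(573,223),.18)]:
    p=at('wrist',uv,z); print(n,p.round(4),"tool",R.inv().apply(p-s['eef_pos']).round(4))
E
```

```text
corner [ 0.575  -0.0717  0.18  ] tool [ 0.0184 -0.048   0.0463]
hinge [0.6387 0.1037 0.18  ] tool [0.0184 0.1386 0.0463]
catchL [ 0.6036 -0.0532  0.152 ] tool [-0.0021 -0.0209  0.0743]
catchR [ 0.6171 -0.016   0.152 ] tool [-0.0021  0.0187  0.0743]
cupedge [ 0.6353 -0.0037  0.18  ] tool [-0.015   0.0365  0.0463]
cupR [ 0.6417 -0.0869  0.18  ] tool [-0.0495 -0.0395  0.0463]
cupL [0.642  0.1093 0.18  ] tool [0.0173 0.1449 0.0463]
```

Request:
arm_command(commands=[{"grip": 0.0, "slide": [-0.001, 0, 0.02], "angular": [0, 0, 0]}, {"grip": 0.0, "slide": [0, 0, 0.025], "angular": [0, 0, 0]}, {"grip": 0.0, "slide": [0, 0, 0.02], "angular": [0, 0, 0]}, {"grip": 0.0, "slide": [0, 0, 0.005], "angular": [0, 0, 0]}, {"grip": 0.0, "slide": [0, 0, 0], "angular": [0, 0, 0]}, {"grip": 0.0, "slide": [0, 0, 0], "angular": [0, 0, 0]}])

```text
clock: 8.1
eef_pos: [0.6102, -0.0333, 0.1575]
orientation: [3.141, 0.002, 2.792]
contact_force: [-0.1, -0.9, 0.6]
opening: 0.0007
gripper_force: 0.0
```

Request:
arm_command(commands=[{"grip": 0.0, "slide": [0, 0, 0.004], "angular": [0, 0, 0]}, {"grip": 0.0, "slide": [0, 0, 0.004], "angular": [0, 0, 0]}, {"grip": 0.0, "slide": [0, 0, 0.004], "angular": [0, 0, 0]}, {"grip": 0.0, "slide": [0, 0, 0], "angular": [0, 0, 0]}, {"grip": 0.0, "slide": [0, 0, 0], "angular": [0, 0, 0]}])

```text
clock: 8.6
eef_pos: [0.6096, -0.0332, 0.1442]
orientation: [-3.142, -0.0, 2.792]
contact_force: [0.5, 0.9, -0.2]
opening: 0.0006
gripper_force: 0.0
```

Request:
arm_command(commands=[{"grip": 0.0, "slide": [0, 0, 0.003], "angular": [0, 0, 0]}, {"grip": 0.0, "slide": [0, 0, 0], "angular": [0, 0, 0]}, {"grip": 0.0, "slide": [0, 0, 0], "angular": [0, 0, 0]}])

```text
clock: 8.9
eef_pos: [0.6096, -0.0332, 0.1412]
orientation: [-3.142, -0.0, 2.792]
contact_force: [0.1, -0.2, 1.2]
opening: 0.0003
gripper_force: 0.0
```

```bash
python3 - <<'E'
from h import *
s=env.sense();print(s['eef_pos'],s['contact_force'],s['torque'])
w=imaging.get_image('wrist')[150:390,200:520]
cv2.imwrite('pics/w4.png',cv2.resize(w,(800,600),interpolation=cv2.INTER_CUBIC)[:,:,::-1])
E
```

```text
[ 0.60958127 -0.03315258  0.14120994] [ 0.09037483 -0.19527038  1.2408794 ] [-0.00686749  0.02231616 -0.01814849]
```

View pics/w4.png

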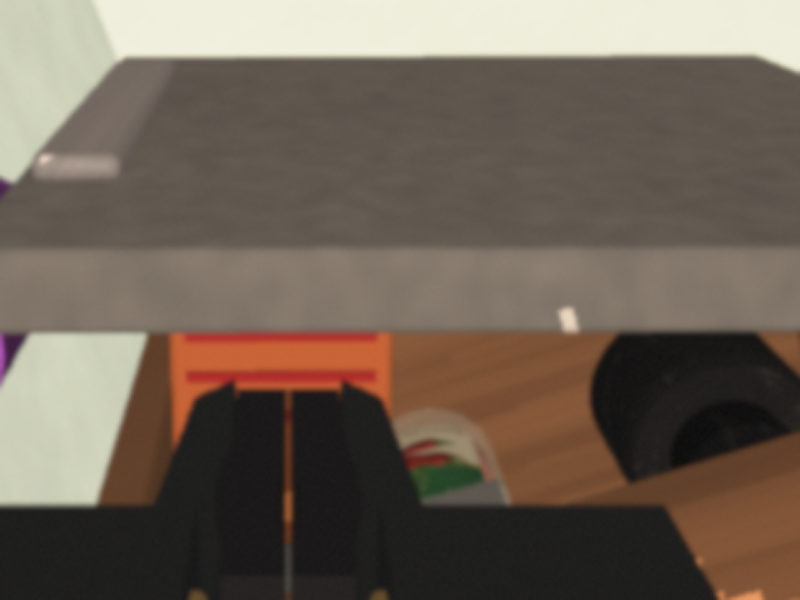

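The fingers are over the middle of the orange catch (crop (290,450)) but not loading it yet. I'll go down in small steps.

Request:
arm_command(commands=[{"grip": 0.0, "slide": [0, 0, 0.003], "angular": [0, 0, 0]}, {"grip": 0.0, "slide": [0, 0, 0], "angular": [0, 0, 0]}, {"grip": 0.0, "slide": [0, 0, 0], "angular": [0, 0, 0]}])

```text
clock: 9.25
eef_pos: [0.6096, -0.0332, 0.1381]
orientation: [-3.142, -0.0, 2.792]
contact_force: [0.3, -0.5, 0.8]
opening: 0.0007
gripper_force: 0.0
```

Request:
arm_command(commands=[{"grip": 0.0, "slide": [0, 0, 0.003], "angular": [0, 0, 0]}, {"grip": 0.0, "slide": [0, 0, 0], "angular": [0, 0, 0]}, {"grip": 0.0, "slide": [0, 0, 0], "angular": [0, 0, 0]}])

```text
clock: 9.55
eef_pos: [0.6095, -0.0332, 0.1351]
orientation: [-3.142, -0.0, 2.792]
contact_force: [0.2, -0.0, -0.2]
opening: 0.0006
gripper_force: 0.0
```

```bash
python3 - <<'E'
from h import *
s=env.sense();print(s['eef_pos'],s['contact_force'])
w=imaging.get_image('wrist'); cv2.imwrite('pics/w5full.png',w[:,:,::-1]); cv2.imwrite('pics/s5.png',imaging.get_image('scene')[:,:,::-1])
a=cv2.imread('pics/w3full.png')[:,:,::-1]
def prof(im,c,r0,r1): print([(r,*im[r,c-2:c+3].mean(0).astype(int)) for r in range(r0,r1)])
prof(a,296,218,275); prof(w,282,278,330)
r=300; print([ (c,*w[r,c]) for c in range(262,372,3)])
E
```

```text
[ 0.60954874 -0.03317463  0.13511652] [ 0.18187751 -0.01260887 -0.21350988]
[(218, np.int64(113), np.int64(103), np.int64(91)), (219, np.int64(113), np.int64(103), np.int64(91)), (220, np.int64(111), np.int64(100), np.int64(89)), (221, np.int64(110), np.int64(95), np.int64(83)), (222, np.int64(123), np.int64(89), np.int64(72)), (223, np.int64(150), np.int64(87), np.int64(59)), (224, np.int64(170), np.int64(87), np.int64(51)), (225, np.int64(176), np.int64(88), np.int64(48)), (226, np.int64(177), np.int64(87), np.int64(48)), (227, np.int64(171), np.int64(82), np.int64(45)), (228, np.int64(160), np.int64(66), np.int64(40)), (229, np.int64(154), np.int64(49), np.int64(37)), (230, np.int64(157), np.int64(47), np.int64(37)), (231, np.int64(164), np.int64(60), np.int64(40)), (232, np.int64(171), np.int64(75), np.int64(44)), (233, np.int64(176), np.int64(85), np.int64(47)), (234, np.int64(177), np.int64(87), np.int64(48)), (235, np.int64(177), np.int64(87), np.int64(47)), (236, np.int64(178), np.int64(87), np.int64(48)), (237, np.int64(177), np.int64(87), np.int64(48)), (238, np.int64(177),
[... 5599 characters left out ...]
31, np.uint8(201), np.uint8(100), np.uint8(56)), (334, np.uint8(200), np.uint8(99), np.uint8(56)), (337, np.uint8(195), np.uint8(97), np.uint8(54)), (340, np.uint8(200), np.uint8(100), np.uint8(56)), (343, np.uint8(200), np.uint8(99), np.uint8(55)), (346, np.uint8(201), np.uint8(99), np.uint8(56)), (349, np.uint8(201), np.uint8(100), np.uint8(56)), (352, np.uint8(200), np.uint8(99), np.uint8(55)), (355, np.uint8(194), np.uint8(97), np.uint8(53)), (358, np.uint8(144), np.uint8(84), np.uint8(52)), (361, np.uint8(125), np.uint8(82), np.uint8(53)), (364, np.uint8(125), np.uint8(83), np.uint8(55)), (367, np.uint8(122), np.uint8(80), np.uint8(52)), (370, np.uint8(123), np.uint8(81), np.uint8(52))]
```

The catch is still at rest by its apparent width (about z = 0.150), so the tips end short of the nominal TCP. I'll keep stepping down and watch the force.

Request:
arm_command(commands=[{"grip": 0.0, "slide": [0, 0, 0.003], "angular": [0, 0, 0]}, {"grip": 0.0, "slide": [0, 0, 0], "angular": [0, 0, 0]}, {"grip": 0.0, "slide": [0, 0, 0], "angular": [0, 0, 0]}])

```text
clock: 9.95
eef_pos: [0.6096, -0.0332, 0.1321]
orientation: [-3.142, -0.0, 2.792]
contact_force: [0.3, 0.4, -0.0]
opening: 0.001
gripper_force: 0.0
```

Request:
arm_command(commands=[{"grip": 0.0, "slide": [0, 0, 0.003], "angular": [0, 0, 0]}, {"grip": 0.0, "slide": [0, 0, 0], "angular": [0, 0, 0]}, {"grip": 0.0, "slide": [0, 0, 0], "angular": [0, 0, 0]}])

```text
clock: 10.25
eef_pos: [0.6096, -0.0332, 0.1292]
orientation: [-3.142, -0.0, 2.792]
contact_force: [-0.0, 0.2, 1.1]
opening: 0.0007
gripper_force: 0.0
```

```bash
python3 - <<'E'
from h import *
s=env.sense();print(s['eef_pos'],s['contact_force'])
w=imaging.get_image('wrist'); cv2.imwrite('pics/w6full.png',w[:,:,::-1]);r=300
o=(w[:,:,0].astype(int)>150)&(w[:,:,2]<75)
for r in(296,300,304):
    c=np.where(o[r,230:400])[0]+230;print(r,c.min(),c.max())
f=imaging.get_image('scene')[200:320,310:440]
a=cv2.resize(f,(650,600),interpolation=cv2.INTER_CUBIC)
cv2.imwrite('pics/s6.png',a[:,:,::-1])
E
```

```text
[ 0.60957976 -0.03317233  0.12915637] [-0.03571602  0.21363462  1.12361207]Traceback (most recent call last):
  File "<stdin>", line 6, in <module>
    return umr_minimum(a, axis, None, out, keepdims, initial, where)
ValueError: zero-size array to reduction operation minimum which has no identity
```

```bash
python3 - <<'E'
from h import *
w=cv2.imread('pics/w6full.png')[:,:,::-1].astype(int)
o=(w[:,:,0]>150)&(w[:,:,2]<75)
for r in range(296,312,2):
    c=np.where(o[r,230:400])[0]+230;print(r,c[[0,-1]] if len(c) else None)
f=imaging.get_image('scene')[180:330,300:460]
cv2.imwrite('pics/s6.png',cv2.resize(f,(640,600),interpolation=cv2.INTER_CUBIC)[:,:,::-1])
E
```

```text
296 None
298 [266 359]
300 [265 359]
302 [265 359]
304 [265 359]
306 [265 358]
308 [265 358]
310 [266 358]
```

View pics/s6.png

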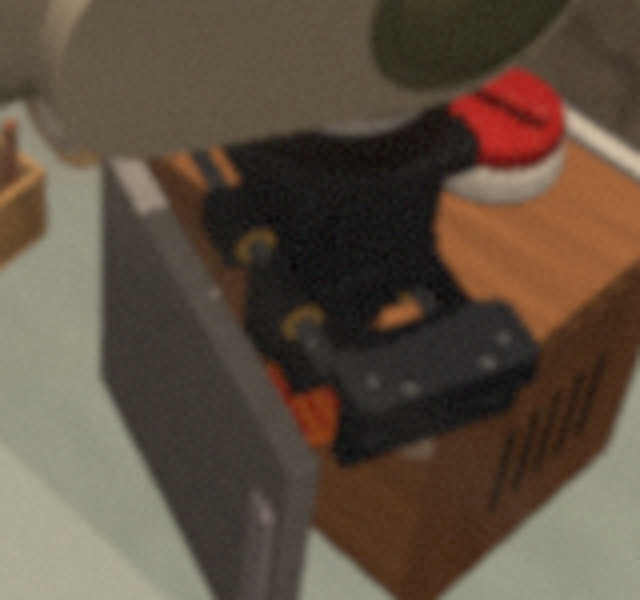

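Catch width is now 94 px, so its top is still at about z = 0.151 and it has not moved. The scene crop shows the gripper clear of the timer (crop (510,115)) and above the cupboard top. I'll compute the clearances before going lower.

```bash
python3 - <<'E'
from h import *
s=env.sense();R=Ro.from_euler('xyz',s['orientation'])
print(s['eef_pos'])
m=imaging.camera_model('wrist');T=np.array(m['tool_from_camera'])
def wp(p):
    q=np.linalg.inv(T)@np.r_[p,1];return (m['cx']+m['fx']*q[0]/q[2],m['cy']+m['fy']*q[1]/q[2])
for x in(-.009,0,.009):
  for z in(0,-.01,-.02,-.03): print(x,z,np.round([*wp([x,-.0175,z]),*wp([x,.0175,z])],0), ((proj('scene',s['eef_pos']+R.apply([x,0,z]))-[300,180])*4).round(0))
# finger silhouette in w3 : dark pixels
w=cv2.imread('pics/w3full.png').max(2)
for r in range(296,350,4):
    c=np.where(w[r,240:400]<45)[0]+240; print(r,c[[0,-1]] if len(c) else None)
E
```

```text
[ 0.60963702 -0.03317875  0.12928743]
-0.009 0 [278. 303. 351. 303.] [[311. 422.]]
-0.009 -0.01 [276. 312. 353. 313.] [[313. 408.]]
-0.009 -0.02 [274. 323. 355. 323.] [[315. 394.]]
-0.009 -0.03 [272. 336. 357. 336.] [[317. 379.]]
0 0 [277. 285. 352. 285.] [[291. 429.]]
0 -0.01 [276. 295. 353. 295.] [[293. 415.]]
0 -0.02 [274. 305. 355. 305.] [[295. 400.]]
0 -0.03 [271. 316. 357. 316.] [[297. 386.]]
0.009 0 [277. 268. 352. 268.] [[272. 436.]]
0.009 -0.01 [275. 276. 354. 276.] [[273. 422.]]
0.009 -0.02 [273. 286. 356. 286.] [[275. 407.]]
0.009 -0.03 [271. 296. 358. 296.] [[277. 392.]]
296 None
300 None
304 [289 293]
308 [280 346]
312 [277 351]
316 [276 353]
320 [275 354]
324 [274 356]
328 [272 357]
332 [271 359]
336 [270 360]
340 [268 362]
344 [267 363]
348 [265 365]
```

Request:
arm_command(commands=[{"grip": 0.0, "slide": [0, 0, 0.003], "angular": [0, 0, 0]}, {"grip": 0.0, "slide": [0, 0, 0], "angular": [0, 0, 0]}, {"grip": 0.0, "slide": [0, 0, 0], "angular": [0, 0, 0]}])

```text
clock: 10.65
eef_pos: [0.6096, -0.0332, 0.1261]
orientation: [-3.142, -0.0, 2.792]
contact_force: [-0.5, -0.1, 0.8]
opening: 0.0005
gripper_force: 0.0
```

Request:
arm_command(commands=[{"grip": 0.0, "slide": [0, 0, 0.003], "angular": [0, 0, 0]}, {"grip": 0.0, "slide": [0, 0, 0], "angular": [0, 0, 0]}, {"grip": 0.0, "slide": [0, 0, 0], "angular": [0, 0, 0]}])

```text
clock: 10.95
eef_pos: [0.6096, -0.0332, 0.1232]
orientation: [-3.142, -0.0, 2.792]
contact_force: [-0.6, -0.1, 0.3]
opening: 0.0009
gripper_force: 0.0
```

```bash
python3 - <<'E'
from h import *
s=env.sense()
ims=np.mean([imaging.get_image('wrist').astype(float) for _ in range(2)],0)
cv2.imwrite('pics/w7full.png',ims[:,:,::-1].astype(np.uint8))
w=ims
o=(w[:,:,0]>150)&(w[:,:,2]<75)
m=imaging.camera_model('wrist');T=np.array(m['tool_from_camera'])
for r in range(296,316,2):
    c=np.where(o[r,230:400])[0]+230
    if len(c)>40:
        d=.0398*m['fx']/(c[-1]-c[0]+1); p=T@[0,(r-m['cy'])/m['fy']*d,d,1]; print(r,c[[0,-1]],"z",s['eef_pos'][2]-p[2], 'x',p[0])
d=w.max(2)<45
for r in range(300,330,3):
    c=np.where(d[r,240:400])[0]+240; print(r,c[[0,-1]] if len(c) else None)
# door inner edge row at col 230, 400
for c in(225,400,450):
    print(c,w[280:310,c].mean(1).astype(int))
E
```

```text
300 None
303 None
306 None
309 [281 348]
312 [279 351]
315 [277 352]
318 [276 353]
321 [275 355]
324 [274 356]
327 [273 357]
225 [120 120 119 119 119 119 119 118 118 118 117 117 117 116 117 117 117 117
 117 117 117 117 117 114 121 148 179 196 201 201]
400 [118 117 117 116 115 115 115 114 115 115 115 116 116 116 116 116 116 116
 116 116 116 115 111 105  98  91  87  85  84  85]
450 [120 119 119 119 119 118 118 118 117 117 116 116 114 115 114 114 115 114
 114 114 114 113 108  99  81  55  32  21  19  19]
```

```bash
python3 - <<'E'
import cv2,numpy as np
for n in('w6full','w7full'):
    w=cv2.imread(f'pics/{n}.png')[:,:,::-1].astype(int)
    print(n)
    for r in (304,307,310,316,322,330,340,350):
        print(r,' '.join(f"{c}:{w[r,c,0]}/{w[r,c,1]}" for c in list(range(254,300,5))+[314,315,316]+list(range(330,374,5))))
E
```

```text
w6full
304 254:101/74 259:95/63 264:121/70 269:200/99 274:201/100 279:200/99 284:188/94 289:97/52 294:140/71 299:184/92 314:188/93 315:189/94 316:187/93 330:184/92 335:164/83 340:91/51 345:177/89 350:200/99 355:199/99 360:133/82 365:124/82 370:123/81
307 254:95/64 259:95/64 264:119/69 269:199/99 274:200/100 279:168/84 284:59/39 289:31/31 294:72/42 299:39/28 314:92/51 315:102/56 316:84/46 330:39/28 335:71/42 340:31/31 345:50/35 350:155/78 355:199/99 360:130/81 365:125/82 370:125/82
310 254:94/63 259:95/64 264:117/69 269:199/99 274:186/85 279:48/34 284:32/31 289:31/30 294:33/29 299:27/26 314:79/41 315:87/44 316:71/38 330:27/25 335:38/29 340:32/31 345:31/30 350:39/33 355:194/97 360:132/83 365:127/83 370:128/84
316 254:96/65 259:95/64 264:106/65 269:199/98 274:148/63 279:31/31 284:31/30 289:31/30 294:28/27 299:26/25 314:83/41 315:92/45 316:73/38 330:28/26 335:27/25 340:31/30 345:31/30 350:32/31 355:133/68 360:130/82 365:125/82 370:127/83
322 254:96/64 259:96/63 264:95/60 269:198/98 274:57/37 279:31/30 284:31/31 289:31/30 294:28/26 299:27/26 314:86/48 315:95/52 316:76/44 330:27/25 335:26/
[... 1922 characters left out ...]
365:128/84 370:129/85
330 254:96/63 259:96/64 264:146/76 269:151/76 274:31/30 279:31/30 284:31/31 289:31/31 294:26/25 299:26/24 314:86/48 315:94/52 316:76/43 330:28/25 335:27/25 340:29/29 345:31/30 350:31/30 355:30/30 360:81/65 365:141/113 370:139/111
340 254:96/63 259:90/60 264:98/57 269:30/30 274:31/30 279:32/31 284:30/30 289:25/24 294:26/24 299:27/25 314:81/40 315:89/42 316:72/36 330:27/25 335:27/26 340:26/25 345:30/29 350:30/30 355:30/30 360:30/30 365:114/99 370:99/60
350 254:92/61 259:78/53 264:30/29 269:31/31 274:29/29 279:31/30 284:30/28 289:26/25 294:27/26 299:26/25 314:85/47 315:94/51 316:74/41 330:27/25 335:27/25 340:27/26 345:29/28 350:30/29 355:31/30 360:31/30 365:30/29 370:81/48
```

```bash
python3 - <<'E'
from h import *
p0=np.array([.6096,-.0332,.1292]);R=Ro.from_euler('xyz',[np.pi,0,2.792])
for y in(-.0935,-.07,-.05):
  for z in(-.05,-.064,-.08,-.1): print(y,z,((proj('scene',p0+R.apply([[.0375,y,z],[-.0375,y,z]]))-[300,180])*4).round(0).tolist())
E
```

```text
-0.0935 -0.05 [[323.0, 577.0], [505.0, 511.0]]
-0.0935 -0.064 [[326.0, 556.0], [511.0, 490.0]]
-0.0935 -0.08 [[331.0, 532.0], [518.0, 465.0]]
-0.0935 -0.1 [[336.0, 500.0], [528.0, 432.0]]
-0.07 -0.05 [[294.0, 525.0], [473.0, 462.0]]
-0.07 -0.064 [[297.0, 504.0], [478.0, 440.0]]
-0.07 -0.08 [[301.0, 479.0], [485.0, 415.0]]
-0.07 -0.1 [[305.0, 447.0], [494.0, 382.0]]
-0.05 -0.05 [[270.0, 483.0], [447.0, 422.0]]
-0.05 -0.064 [[273.0, 462.0], [452.0, 400.0]]
-0.05 -0.08 [[276.0, 437.0], [458.0, 375.0]]
-0.05 -0.1 [[280.0, 404.0], [466.0, 341.0]]
```

The projections show the gripper body sitting well higher than I feared (about 0.25 m), so there is room to go lower. Continuing down with the force check.

Request:
arm_command(commands=[{"grip": 0.0, "slide": [0, 0, 0.003], "angular": [0, 0, 0]}, {"grip": 0.0, "slide": [0, 0, 0], "angular": [0, 0, 0]}, {"grip": 0.0, "slide": [0, 0, 0.002], "angular": [0, 0, 0]}, {"grip": 0.0, "slide": [0, 0, 0], "angular": [0, 0, 0]}, {"grip": 0.0, "slide": [0, 0, 0], "angular": [0, 0, 0]}])

```text
clock: 11.55
eef_pos: [0.6096, -0.0332, 0.1182]
orientation: [-3.142, -0.0, 2.792]
contact_force: [-0.1, -0.2, 0.1]
opening: 0.0009
gripper_force: 0.0
```

Request:
arm_command(commands=[{"grip": 0.0, "slide": [0, 0, 0.003], "angular": [0, 0, 0]}, {"grip": 0.0, "slide": [0, 0, 0], "angular": [0, 0, 0]}, {"grip": 0.0, "slide": [0, 0, 0], "angular": [0, 0, 0]}])

```text
clock: 11.85
eef_pos: [0.6096, -0.0332, 0.1152]
orientation: [-3.142, -0.0, 2.792]
contact_force: [0.2, 0.2, -0.9]
opening: 0.0009
gripper_force: 0.0
```

Request:
arm_command(commands=[{"grip": 0.0, "slide": [0, 0, 0.003], "angular": [0, 0, 0]}, {"grip": 0.0, "slide": [0, 0, 0], "angular": [0, 0, 0]}, {"grip": 0.0, "slide": [0, 0, 0], "angular": [0, 0, 0]}])

```text
clock: 12.15
eef_pos: [0.6098, -0.0332, 0.1125]
orientation: [3.142, 0.001, 2.792]
contact_force: [-0.2, 0.1, 2.4]
opening: 0.0002
gripper_force: 1.3
```

```bash
python3 - <<'E'
from h import *
s=env.sense();print(s['eef_pos'],s['contact_force'])
w=imaging.get_image('wrist');cv2.imwrite('pics/w8full.png',w[:,:,::-1])
w=w.astype(int)
m=imaging.camera_model('wrist');T=np.array(m['tool_from_camera'])
for r in range(306,332,3):
    o=np.where((w[r,:,0]>145)&(w[r,:,2]<75)&(w[r,:,1]<110))[0];o=o[(o>235)&(o<390)]
    if len(o)>4:
        d=.0398*m['fx']/(o[-1]-o[0]+1); p=T@[0,(r-m['cy'])/m['fy']*d,d,1]; print(r,o[[0,-1]],"z",s['eef_pos'][2]-p[2],'x',p[0])
    k=np.where(w[r,240:400].max(1)<45)[0]+240;print(r,k[[0,-1]] if len(k) else None)
t=imaging.get_image('scene');cv2.imwrite('pics/s8.png',t[:,:,::-1])
E
```

```text
[ 0.60975953 -0.03322417  0.11254203] [-0.15689314  0.08233462  2.37125702]
306 None
309 None
312 None
315 None
318 None
321 [261 363] z 0.15080121068789198 x 0.0023461336476669065
321 None
324 [260 363] z 0.15259038756287632 x 0.0020488785529741566
324 [274 356]
327 [261 363] z 0.1515432388596711 x 0.00014963906772311186
327 [273 357]
330 [261 363] z 0.15191425294556068 x -0.0009486082222487924
330 [272 358]
```

Contact at last, with force 2.4 N: the tips end about 39 mm behind the nominal TCP. I'll press a further 12 mm, expecting about 6–7 N.

Request:
arm_command(commands=[{"grip": 0.0, "slide": [0, 0, 0.003], "angular": [0, 0, 0]}, {"grip": 0.0, "slide": [0, 0, 0.003], "angular": [0, 0, 0]}, {"grip": 0.0, "slide": [0, 0, 0], "angular": [0, 0, 0]}, {"grip": 0.0, "slide": [0, 0, 0], "angular": [0, 0, 0]}])

```text
clock: 12.65
eef_pos: [0.6097, -0.0332, 0.1063]
orientation: [3.142, 0.0, 2.792]
contact_force: [0.3, 0.3, 3.8]
opening: 0.0003
gripper_force: 2.2
```

Request:
arm_command(commands=[{"grip": 0.0, "slide": [0, 0, 0.003], "angular": [0, 0, 0]}, {"grip": 0.0, "slide": [0, 0, 0.002], "angular": [0, 0, 0]}, {"grip": 0.0, "slide": [0, 0, 0], "angular": [0, 0, 0]}, {"grip": 0.0, "slide": [0, 0, 0], "angular": [0, 0, 0]}])

```text
clock: 13.05
eef_pos: [0.6098, -0.0332, 0.1016]
orientation: [3.142, 0.001, 2.792]
contact_force: [-0.4, -0.2, 6.0]
opening: 0.0005
gripper_force: 2.9
```

Request:
arm_command(commands=[{"grip": 0.0, "slide": [0, 0, 0.0015], "angular": [0, 0, 0]}, {"grip": 0.0, "slide": [0.004, 0, 0], "angular": [0, 0, 0]}, {"grip": 0.0, "slide": [0.003, 0, 0], "angular": [0, 0, 0]}, {"grip": 0.0, "slide": [0, 0, 0], "angular": [0, 0, 0]}, {"grip": 0.0, "slide": [0, 0, 0], "angular": [0, 0, 0]}])

```text
clock: 13.55
eef_pos: [0.603, -0.0311, 0.1002]
orientation: [-3.141, 0.001, 2.792]
contact_force: [-1.2, -1.0, 6.8]
opening: 0.0004
gripper_force: 3.1
```

Request:
arm_command(commands=[{"grip": 0.0, "slide": [0.007, -0.0004, 0], "angular": [0, 0, 0.05]}, {"grip": 0.0, "slide": [0.007, -0.0004, 0], "angular": [0, 0, 0.05]}, {"grip": 0.0, "slide": [0.007, -0.0004, 0], "angular": [0, 0, 0.05]}, {"grip": 0.0, "slide": [0, 0, 0], "angular": [0, 0, 0]}])

```text
clock: 13.95
eef_pos: [0.5828, -0.0237, 0.1003]
orientation: [-3.141, 0.0, 2.64]
contact_force: [-1.0, 0.1, 5.5]
opening: 0.0005
gripper_force: 3.1
```

```bash
python3 - <<'E'
from h import *
s=env.sense();print(s['eef_pos'],s['contact_force'])
w=imaging.get_image('wrist');cv2.imwrite('pics/w9full.png',w[:,:,::-1])
for c in(200,250,380,450):print(c,w[290:340:2,c].mean(1).astype(int))
E
```

```text
[ 0.58277051 -0.02367999  0.10030181] [-1.02692456  0.06399825  5.48836911]
200 [ 87  92 105 117 122 122 122 122 121 120 120 119 118 117 117 116 115 114
 114 114 113 113 111  96  68]
250 [ 90  88  90 101 113 117 117 116 117 116 115 114 114 113 112 114 114 114
 115 115 116 116 117 115 120]
380 [ 89  89  90  89  90  95 107 120 123 124 124 122 121 120 119 118 117 116
 117 117 118 118 118 118 119]
450 [ 89  87  87  88  90  90  90 110 151 162 132 124 125 125 126 126 123 121
 120 120 119 118 116 116 117]
```

Request:
arm_command(commands=[{"grip": 0.0, "slide": [0.007, -0.0004, 0], "angular": [0, 0, 0.05]}, {"grip": 0.0, "slide": [0.007, -0.0004, 0], "angular": [0, 0, 0.05]}, {"grip": 0.0, "slide": [0.007, -0.0004, 0], "angular": [0, 0, 0.05]}, {"grip": 0.0, "slide": [0, 0, 0], "angular": [0, 0, 0]}])

```text
clock: 14.4
eef_pos: [0.5643, -0.0135, 0.1003]
orientation: [3.142, 0.0, 2.491]
contact_force: [-0.3, -0.6, 6.1]
opening: 0.0003
gripper_force: 3.1
```

```bash
python3 - <<'E'
from h import *
s=env.sense();print(s['eef_pos'],s['contact_force'])
t=imaging.get_image('top');cv2.imwrite('pics/t9full.png',t[:,:,::-1])
w=imaging.get_image('wrist');cv2.imwrite('pics/w10full.png',w[:,:,::-1])
for c in(200,250,380,450):print(c,w[290:340:2,c].mean(1).astype(int))
E
```

```text
[ 0.56431967 -0.01350289  0.10029331] [-0.2841451  -0.62164007  6.11690988]
200 [ 87  91 104 117 121 122 122 122 121 121 119 119 118 118 117 115 115 114
 114 114 113 113 110  98  72]
250 [ 89  88  90 100 112 116 117 117 117 116 114 114 114 113 113 114 113 114
 114 115 116 117 116 115 118]
380 [ 90  90  90  88  90  94 106 119 123 124 123 122 121 120 118 117 117 116
 116 117 118 118 118 119 118]
450 [ 90  87  86  88  90  90  89  94 107 117 121 124 125 126 125 126 124 122
 121 119 118 118 117 117 117]
```

The door follows rigidly with the catch held (about 6 N). Continuing the swing.

Request:
arm_command(commands=[{"grip": 0.0, "slide": [0.007, -0.0004, 0], "angular": [0, 0, 0.05]}, {"grip": 0.0, "slide": [0.007, -0.0004, 0], "angular": [0, 0, 0.05]}, {"grip": 0.0, "slide": [0.007, -0.0004, 0], "angular": [0, 0, 0.05]}, {"grip": 0.0, "slide": [0.007, -0.0004, 0], "angular": [0, 0, 0.05]}, {"grip": 0.0, "slide": [0.007, -0.0004, 0], "angular": [0, 0, 0.05]}, {"grip": 0.0, "slide": [0.007, -0.0004, 0], "angular": [0, 0, 0.05]}, {"grip": 0.0, "slide": [0.007, -0.0004, 0], "angular": [0, 0, 0.05]}, {"grip": 0.0, "slide": [0.007, -0.0004, 0], "angular": [0, 0, 0.05]}, {"grip": 0.0, "slide": [0.007, -0.0004, 0], "angular": [0, 0, 0.05]}, {"grip": 0.0, "slide": [0, 0, 0], "angular": [0, 0, 0]}])

```text
clock: 15.5
eef_pos: [0.5211, 0.0314, 0.1003]
orientation: [3.14, 0.001, 2.041]
contact_force: [1.1, 1.7, 6.7]
opening: 0.0006
gripper_force: 3.1
```

Request:
arm_command(commands=[{"grip": 0.0, "slide": [0.007, -0.0004, 0], "angular": [0, 0, 0.05]}, {"grip": 0.0, "slide": [0.007, -0.0004, 0], "angular": [0, 0, 0.05]}, {"grip": 0.0, "slide": [0.007, -0.0004, 0], "angular": [0, 0, 0.05]}, {"grip": 0.0, "slide": [0.007, -0.0004, 0], "angular": [0, 0, 0.05]}, {"grip": 0.0, "slide": [0.007, -0.0004, 0], "angular": [0, 0, 0.05]}, {"grip": 0.0, "slide": [0.007, -0.0004, 0], "angular": [0, 0, 0.05]}, {"grip": 0.0, "slide": [0.007, -0.0004, 0], "angular": [0, 0, 0.05]}, {"grip": 0.0, "slide": [0, 0, 0], "angular": [0, 0, 0]}, {"grip": 0.0, "slide": [0, 0, 0], "angular": [0, 0, 0]}])

```text
clock: 16.4
eef_pos: [0.5037, 0.0765, 0.1004]
orientation: [3.139, 0.0, 1.692]
contact_force: [2.0, 1.1, 6.4]
opening: 0.0004
gripper_force: 3.1
```

```bash
python3 - <<'E'
from h import *
s=env.sense();print(s['eef_pos'],s['contact_force'])
w=imaging.get_image('wrist');cv2.imwrite('pics/w11full.png',w[:,:,::-1])
for c in(200,250,380,450):print(c,w[290:340:2,c].mean(1).astype(int))
E
```

```text
[0.50374453 0.07649491 0.10040699] [1.9666111  1.14047346 6.36755718]
200 [ 75  80  92 102 106 107 107 107 106 106 105 104 103 103 102 101 100 100
 100  99  99  99  96 103 154]
250 [ 78  78  79  88  98 101 102 102 102 101 101  99  99  98  98  98  99 100
 100 101 101 102 101 100 107]
380 [ 78  79  78  77  79  82  93 105 107 108 108 107 106 105 103 104 102 101
 102 102 103 103 103 104 104]
450 [ 78  76  76  77  78  78  78  97 125 113 107 108 109 109 110 109 108 107
 106 104 104 103 102 102 102]
```

Request:
arm_command(commands=[{"grip": 0.0, "slide": [0.007, -0.0004, 0], "angular": [0, 0, 0.05]}, {"grip": 0.0, "slide": [0.004, -0.0002, 0], "angular": [0, 0, 0.03]}, {"grip": 0.0, "slide": [0, 0, 0], "angular": [0, 0, 0]}, {"grip": 0.0, "slide": [0, 0, 0], "angular": [0, 0, 0]}, {"grip": 0.0, "slide": [0, 0, -0.01], "angular": [0, 0, 0]}, {"grip": 0.0, "slide": [0, 0, -0.01], "angular": [0, 0, 0]}, {"grip": 0.0, "slide": [-0.006, 0, 0], "angular": [0, 0, 0]}, {"grip": 0.0, "slide": [0, 0, -0.03], "angular": [0, 0, 0]}, {"grip": 0.0, "slide": [0, 0, -0.04], "angular": [0, 0, 0]}, {"grip": 0.0, "slide": [0, 0, -0.04], "angular": [0, 0, 0]}])

```text
clock: 17.45
eef_pos: [0.5004, 0.0806, 0.2305]
orientation: [-3.139, -0.0, 1.611]
contact_force: [-0.3, 0.6, 0.3]
opening: 0.0006
gripper_force: 0.0
```

Request:
arm_command(commands=[{"grip": 0.0, "slide": [0, 0, -0.04], "angular": [0, 0, 0]}, {"grip": 0.0, "slide": [-0.04, 0, 0], "angular": [0, 0, 0]}, {"grip": 0.0, "slide": [-0.04, 0, 0], "angular": [0, 0, 0]}, {"grip": 0.0, "slide": [-0.04, 0, 0], "angular": [0, 0, 0]}, {"grip": 0.0, "slide": [0, 0, 0], "angular": [0, 0, 0]}])

```text
clock: 17.95
eef_pos: [0.5058, -0.0428, 0.2689]
orientation: [-3.139, 0.0, 1.607]
contact_force: [0.1, 0.7, -0.1]
opening: 0.0007
gripper_force: 0.0
```

```bash
python3 - <<'E'
from h import *
s=env.sense();print(s['eef_pos'],s['contact_force'],s['clock'])
t=imaging.get_image('top')[115:345,225:485];u=imaging.get_image('scene')[150:420,200:490]
im=np.hstack([cv2.resize(t,(400,354)),cv2.resize(u,(380,354))])
cv2.imwrite('pics/end.png',im[:,:,::-1])
E
```

```text
[ 0.50578538 -0.04279839  0.26887388] [ 0.07691978  0.72483854 -0.10023536] 17.95
```

View pics/end.png

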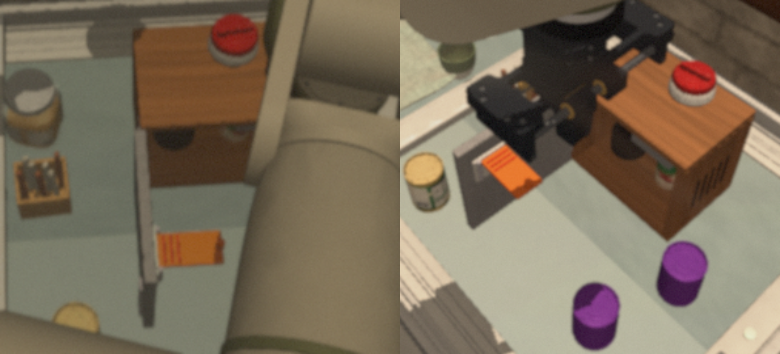

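The door stands open at top crop (150,210) with the catch released, and the tin stands at scene crop (427,180) clear of it. The other objects look undisturbed. One check of the door angle, then hand in.

```bash
python3 - <<'E'
from h import *
A=lambda u,v:(225+u/1.538,115+v/1.538)
a=at('top',A(148,130),.18);b=at('top',A(157,282),.18);d=b-a
th=np.arctan2(-d[0],-d[1]);print(a,b,np.linalg.norm(d),th)
if 1.4<th<1.72: print(order.job_done())
E
```

```text
[0.63857651 0.09904893 0.18      ] [0.45231663 0.1033459  0.18      ] 0.18630944025316115 1.593862024470124
the job is handed in; nothing more can be done
None
```

I handed the job in at about 18 s. The tin stands upright clear of the door's path; I held the orange catch down for the whole swing, and the door is open at about 1.59 rad, roughly square; in the last pictures nothing else looked moved.

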